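Hold the label-up section plate over the inspection lamp

TASK

First slide the black cap of the inspection lamp fully open by its orange grip, so that its round light port is free. Then find the one glass section plate that lies label up (frosted end pointing away from you, its corner notch is on the right), pick it up by its clear end, and finish holding it level and still a couple of centimetres above the port, not touching the lamp: label up, grey specimen centred over the port, frosted end pointing to the blue stripe and the plate square to the lamp. Do not put it down or let go, and leave the other two plates and the loose things where they lie.

Things in the scene. Friction and masses are not known exactly. Their poses are not given: they have to be found in the camera images.
- plate_a_mid (a point): Centre (4 mm up) of the wanted loose glass plate, 100 x 40 x 8 mm, 60 g, lying label up at any yaw; the plates trade places. x runs to the frosted end, y across, z up. Frosted, with paper label (orange band): x = 20 to 50 mm; 10 mm square notch at corner +x, -y. Grey specimen 30 x 28 mm at this point. Clear end, to hold across the 40 mm width: middle of the grasp between x = -50 and -18 mm.
- plate_a_frosted (a point): Centre of the frosted end of the wanted plate: 35 mm from the plate's centre along its x.
- plate_b_mid (a point): Centre (half-way up) of a second plate of the same size and glass that lies label down, so no label shows and, with its frosted end (+x) pointing away from you, the notch is on the left (+x, +y). z up. Must stay where it is.
- plate_c_mid (a point): Centre of a third plate, label down, just like the second one. Must stay where it is.
- lamp_port (a point): Centre of the round light port (pale yellow, 32 mm across) in the top of the lamp, a fixed grey box 140 (x) x 190 (y) x 30 mm; the point is 31 mm above the worktop. x points to the blue stripe, 52 mm off at the far edge; y along the cap's opening travel; z up. The lamp's middle is 40 mm towards +y. Guide rails 6 mm high run along y at x = +-27 mm.
- cap_grip (a point): Grip point of the sliding cap: middle of an upright orange fin, 12 mm along the slide (y), 32 mm along x, standing from 36 to 66 mm above the worktop on a black cap plate 48 x 46 mm; the point is 51 mm above the worktop. Same axes as the lamp.
- cap (a joint): Slide of the cap, m: near 0 = shut over the port, 0.060 = fully open at its stop, the cap having moved along the lamp's +y (to the left as seen from the robot). Friction of about 2.5 N holds it wherever it is left.
- marker_mid (a point): Loose blue-capped felt marker, 128 mm long, 17 mm thick, at its centre: must stay where it is.
- tweezer_mid (a point): Loose steel tweezers, 128 mm long, 10 mm high, at their centre: must stay where they are.
- paste_cube_mid (a point): Loose grey hardened-paste cube, 40 mm, at its centre: must stay where it is.
Things that resemble listed ones, but are neither listed nor needed, are in the scene too. Of the things that look like the part that bears lamp_port, the smaller one is meant.

How it is judged:
By the outcome, as a careful person would: the job done as asked, in the order asked, and still so for the second after the job is handed in, while the arm keeps its last pose, push and grip.
It also fails if it takes over 54 s, if anything falls off the work surface, if the arm or the gripper's body presses on something with over 40 N, if the wrist force passes 120 N, or if a joint passes its speed limit or range.

ROBOT

A 6-joint arm with a two-finger parallel gripper is mounted at the origin on a cart in front of the work surface, level with it; the furniture and walls round the work are solid. World frame = base frame: x ahead of the robot, y to its left, z up, the work surface at z = 0. Lengths are in mm, angles in rad, forces in N, time in s.
With the tool pointing down it reaches from about 350 to 975 mm from the base axis. Payload 7.1 kg.
Tool frame: the origin (TCP) lies at the very end of the fingers, on their centre line; the grasp point (between the pads) lies 19 mm behind it; y points along the fingers, z is the direction in which the jaws open and shut, and the axes are right-handed (so a half turn about y gives the same grasp; the last joint's range is limited). The gripper opens to 88 mm and grips with 3 to 60 N. Pads are 20 mm wide; open, the fingers measure 115 mm over their backs; the gripper's body (75 mm by 178 mm) begins 61 mm behind the grasp point.
Start: joints at [1.327, 0.423, 1.63, -0, 1.089, -0.019], TCP at [139.288, 609.265, 222.675] pointing down, gripper open.
Joint ranges: [-3, 3], [-0.9, 2.11], [0.09, 2.58], [-1.31, 4.45], [0.11, 2.69], [-2.54, 2.54]. Speed limits (rad/s): [2.39, 2.39, 3.01, 3.14, 3.14, 3.14].

INTERFACE

Orientations are given as a rotation vector (axis times angle).
In Python, from workcell import ctrl gives the robot as it stands.
- The arm moves only by the shell command python3 -m jog 'ROWS'. ROWS is JSON, a list of rows, each a list of 3 entries, a list of its own where there are three numbers: the opening, from 0 (shut) to 1 (fully open), then the shift along the tool's x, y, z in cm, then the turn, a rotation vector about the tool's x, y, z in rad. In form: [[claw, [dx, dy, dz], [wx, wy, wz]], ...]. A call has 1 to 8 rows; each row is the pose to reach, as a shift and turn from the pose commanded when the call began, along the tool's axes at that moment; what a row does not reach only later rows make up. A row lasts 1/10 s, in which the tool goes at most 50 mm and 8.59 degrees, less where a joint would pass 70% of its speed; a pose out of reach is approached as far as the arm can. A call with a gripper value outside its range is refused whole. The fingers move at their own pace and stop on an object; the grip force is fixed at half the most. Time passes only in rows, so rows that repeat a pose let the fingers close. It gives the time, the measured TCP pose, the force and the opening at its end, in the units of the state.
- ctrl.get_obs(): the state, without advancing time (a new reading comes with each control period).
- ctrl.get_image(name): name is "scene" or "top" or "wrist"; returns a dict with "color" (480x640x3 uint8, red, green, blue), "z_map" (480x640 float32, mm along the optical axis (not along the pixel's ray), 0 where there is no reading), "fx", "fy", "cx", "cy" (pixels), "pose" (4x4, takes a point from camera to world coordinates). Camera axes: x right, y down, z forward; pixel columns grow to the right and rows downward; lengths in mm; the calibration is good to about 2 mm. A picture is of the moment at which its call begins.
- ctrl.close_job(): hands the job in, once; it reports no verdict.
The state is a dict: "t": time; "qpos": joint angles; "qvel": joint speeds; "joint_torque": joint torques, N m; "ee_pos": TCP position; "orientation": TCP orientation; "ft_force": force on the tool from outside, world axes, zero at the start; "moment": the same for the moment, N m; "width": finger opening in mm.
Only numpy, scipy, OpenCV 4.12 (cv2) and the standard library are available. Lean on these libraries where they do the work, as an engineer would, in place of code of your own. Each camera call takes 0.05 s, during which the arm holds its last target.

## Working session

There is one attempt and no reset: what is moved stays moved. The work goes in short steps, Python scripts to look and compute and a shell command to move; the robot and the scene stay as the last step left them, time stands still between calls to the robot, and variables do not carry over. Pictures are saved under pics/ and viewed, and the job is handed in when it is done.

```bash
ls; mkdir -p pics; cat > h.py <<'E'
import numpy as np, cv2
from workcell import ctrl
def snap(n,f):
    d=ctrl.get_image(n); cv2.imwrite('pics/'+f+'.png',d['color'][:,:,::-1]); np.savez('pics/'+f+'.npz',**d); return d
def load(f): return dict(np.load('pics/'+f+'.npz'))
def ray(d,u,v,z):
    P=d['pose']; r=P[:3,:3]@np.array([(u-d['cx'])/d['fx'],(v-d['cy'])/d['fy'],1]); o=P[:3,3]
    return o+r*(z-o[2])/r[2]
def proj(d,p):
    P=d['pose']; c=P[:3,:3].T@(np.array(p)-P[:3,3]); return c[0]/c[2]*d['fx']+d['cx'],c[1]/c[2]*d['fy']+d['cy']
E
python3 - <<'E'
from h import *
for n in ['scene','top','wrist']:
    d=snap(n,n+'0'); print(n,d['fx'],d['pose'].round(3).tolist())
print(ctrl.get_obs())
E
```

```text
pics
scene 434.84115223201013 [[0.688, -0.492, 0.534, -239.813], [-0.726, -0.444, 0.525, -860.777], [-0.021, -0.749, -0.663, 979.996], [0.0, 0.0, 0.0, 1.0]]
top 607.6459664711814 [[-0.025, -0.998, 0.061, 445.783], [-1.0, 0.025, 0.005, -156.835], [-0.007, -0.061, -0.998, 1529.175], [0.0, 0.0, 0.0, 1.0]]
wrist 387.00227331672664 [[0.222, 0.935, 0.275, 63.221], [0.975, -0.213, -0.064, 626.308], [-0.001, 0.282, -0.959, 384.484], [0.0, 0.0, 0.0, 1.0]]
{'t': 0.15, 'qpos': array([ 1.32701361e+00,  4.23669655e-01,  1.63049258e+00,  2.63001899e-05,
        1.08858541e+00, -1.89890374e-02]), 'qvel': array([ 0.00084239, -0.00138202, -0.00298897,  0.00161459,  0.00167062,
        0.0004122 ]), 'joint_torque': array([-1.17755098e-04, -5.44982779e+01, -2.73918557e+01,  6.44646934e-02,
        2.04565498e-02, -8.98767439e-05]), 'ee_pos': array([139.17551483, 608.87597731, 222.08613875]), 'orientation': array([-1.56472377,  0.17665984, -0.17638536]), 'ft_force': array([ 0.14354288, -0.01832634, -0.38975458]), 'moment': array([-0.03952529, -0.05034873,  0.01484531]), 'width': 87.61397241720236}
```

View pics/top0.png

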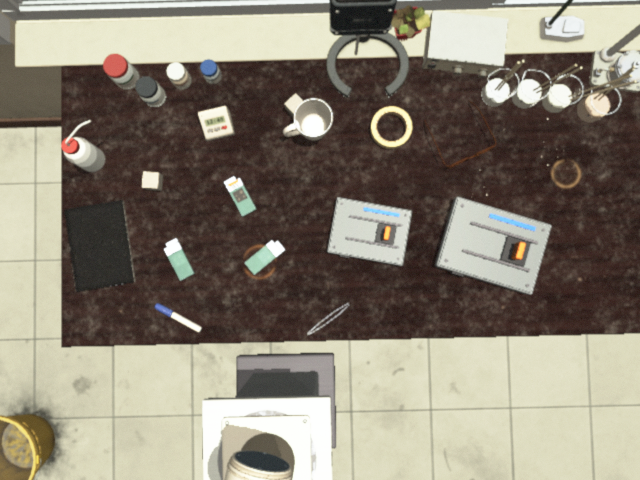

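View pics/scene0.png

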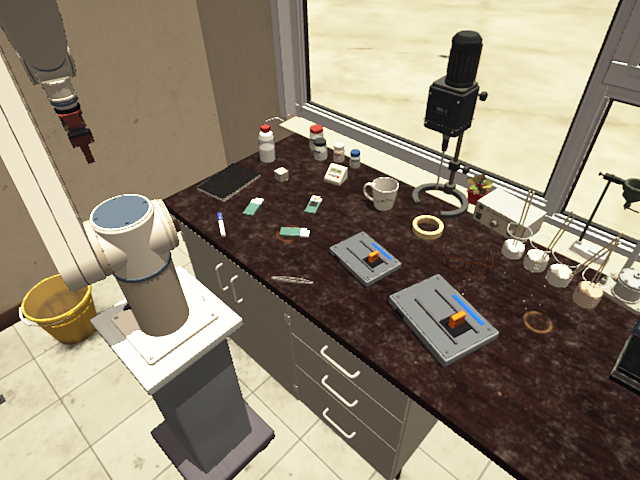

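```bash
python3 - <<'E'
from h import *
t=load('top0');s=load('scene0')
for p in [(139,609,222),(0,0,0),(400,0,0)]: print(p,proj(t,p),proj(s,p))
for (u,v) in [(240,196),(179,259),(265,257),(370,230),(494,245)]: print(u,v,ray(t,u,v,0).round(), t['z_map'][v,u])
c=cv2.resize(t['color'][160:350,140:420],None,fx=2.8,fy=2.8,interpolation=cv2.INTER_CUBIC)
cv2.imwrite('pics/topc.png',c[:,:,::-1])
E
```

```text
(139, 609, 222) (np.float64(-31.035189715130798), np.float64(431.81901463921855)) (np.float64(88.45428326255313), np.float64(156.65917264843074))
(0, 0, 0) (np.float64(266.9807529447695), np.float64(460.60230026582747)) (np.float64(165.86312713705598), np.float64(319.2190650115408))
(400, 0, 0) (np.float64(263.9152391217969), np.float64(297.9781191307512)) (np.float64(271.705848938283), np.float64(247.72897094222344))
240 196 [659.  56.   0.] 1541.0421
179 259 [503. 212.   0.] 1524.3186
265 257 [503.  -5.   0.] 1526.2457
370 230 [ 564. -271.    0.] 1502.5367
494 245 [ 519. -581.    0.] 1491.0217
```

View pics/topc.png

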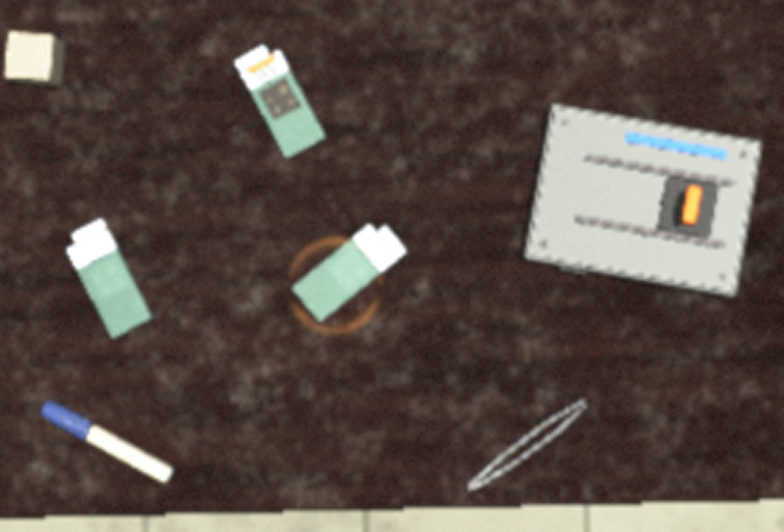

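View pics/wrist0.png

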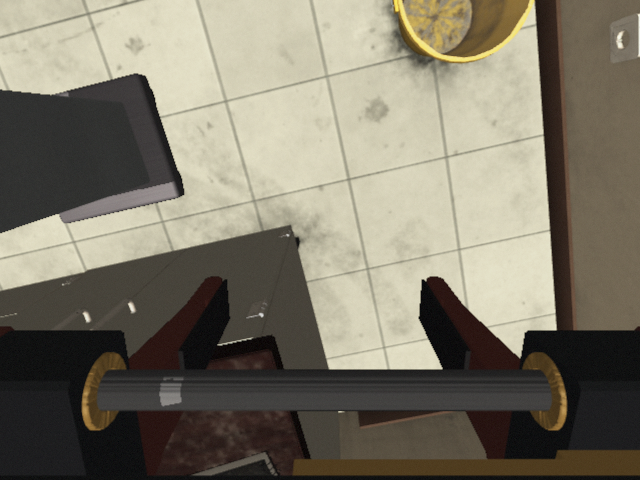

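```bash
python3 - <<'E'
from h import *
from scipy.spatial.transform import Rotation as R
t=load('top0');o=ctrl.get_obs()
M=R.from_rotvec(o['orientation']).as_matrix(); print(M.round(3))
rgb=t['color'].astype(int); hsv=cv2.cvtColor(t['color'],cv2.COLOR_RGB2HSV)
def blobs(m,lo,name,z):
    n,l,st,c=cv2.connectedComponentsWithStats(m.astype(np.uint8))
    for i in range(1,n):
        if st[i,4]<lo: continue
        pts=np.argwhere(l==i)[:,::-1].astype(np.float32)
        W=np.array([ray(t,u,v,z)[:2] for u,v in pts],np.float32)
        r=cv2.minAreaRect(W); print(name,c[i].round(1),st[i,4],'mean',W.mean(0).round(1),'rect',np.round(r[0],1),np.round(r[1],1),round(r[2],1), np.median([t['z_map'][int(v),int(u)] for u,v in pts]))
H,S,V=hsv[...,0],hsv[...,1],hsv[...,2]
reg=np.zeros(H.shape,bool); reg[160:345,62:640]=1
blobs((abs(H.astype(int)-12)<6)&(S>180)&(V>180)&reg,8,'orange',66)
blobs((abs(H.astype(int)-105)<10)&(S>120)&(V>160)&reg,15,'blue',30)
blobs((H>65)&(H<90)&(S>50)&(V>90)&reg,80,'green',8)
blobs((S<50)&(V>200)&reg,40,'white',8)
lampm=((S<40)&(V>110)&reg); lampm[:,:325]=0; lampm[:,420:]=0
lampm=cv2.morphologyEx(lampm.astype(np.uint8),cv2.MORPH_CLOSE,np.ones((9,9)))
blobs(lampm,500,'lamp',30)
E
```

```text
[[ 0.975 -0.     0.223]
 [-0.223 -0.001  0.975]
 [-0.    -1.    -0.001]]
blue [512.5 222. ] 139 mean [ 572.8 -621.1] rect [ 573.4 -620.1] [113.3   8.4] 71.3 1492.2029
green [244.5 206.3] 123 mean [631.5  43.8] rect [633.8  44. ] [35.  40.6] 15.3 1531.3109
green [180.2 264.4] 346 mean [489.1 207.4] rect [488.2 207. ] [65.6 40.2] 25.8 1522.7961
white [149.8 179.5] 253 mean [705.8 282.3] rect [705.7 282.3] [40.1 41. ] 83.3 1504.4667
white [232.9 183.9] 172 mean [689.1  72. ] rect [690.6  71.4] [33.8 40.6] 27.4 1534.7113
white [366.6 231.3] 2908 mean [ 560.6 -261.7] rect [ 561.8 -269.3] [185.4 134.8] 78.2 1502.9629
white [488.6 244.6] 4685 mean [ 519.7 -565.7] rect [ 519.2 -580.5] [239.6 173.9] 71.6 1490.1964
white [172. 247.] 197 mean [533.4 227.5] rect [532.9 228.6] [33.9 40.3] 25.3 1525.8273
white [270.  251.6] 367 mean [515.7 -18.4] rect [514.8 -15.3] [40.6 70.5] 38.5 1523.5123
white [185.4 321.6] 187 mean [346.3 195.9] rect [346.2 195.5] [80.8 14.4] 59.9 1507.6288
white [548.3 340.1] 667 mean [ 278.9 -703.5] rect [ 280.6 -700.4] [188.3  22.1] 88.6 2305.4666
white [614.  339.3] 535 mean [ 277.  -865.9] rect [ 277.9 -864.7] [126.6  24.6] 88.6 2303.5254
white [469.8 341.1] 525 mean [ 281.3 -509.5] rect [ 282.8 -505. ] [188.3  17.2] 88.6 2306.4714
white [391.2 342. ] 385 mean [ 283.8 -314.7] rect [ 285.1 -308. ] [191.   12.3] 88.6 2309.054
white [314.4 342.9] 237 mean [ 286.2 -124. ] rect [ 287.3 -114.4] [186.3   7.4] 88.6 2310.0427
white [249.2 343.8] 53 mean [287.8  37.8] rect [288.6  40.9] [99.5  2.5] 88.6 2312.5671
lamp [369.  230.8] 4221 mean [ 560.  -266.2] rect [ 559.6 -267.2] [190.  140.6] 78.2 1502.6652
lamp [374.9 341.7] 529 mean [ 287.8 -272.5] rect [ 289.6 -265.5] [229.9  14.6] 88.6 2307.651
```

```bash
python3 -m jog '[[1,[39,0,-33],[0,0,0]],[1,[39,0,-33],[0,0,0]],[1,[39,0,-33],[0,0,0]],[1,[39,0,-33],[0,0,0]],[1,[39,0,-33],[0,0,0]],[1,[39,0,-33],[0,0,0]],[1,[39,0,-33],[0,0,0]],[1,[39,0,-33],[0,0,0]]]'
python3 -m jog '[[1,[12,0,-40],[0,0,0]],[1,[12,0,-40],[0,0,0]],[1,[12,0,-40],[0,0,0]],[1,[12,0,-40],[0,0,0]],[1,[12,0,-40],[0,0,0]],[1,[12,0,-40],[0,0,0]],[1,[12,0,-40],[0,0,0]],[1,[12,0,-40],[0,0,0]]]'
```

```text
t: 0.95
ee_pos: [380.1, 287.5, 222.7]
orientation: [-1.563, 0.176, -0.176]
ft_force: [0.9, 1.5, 0.1]
width: 87.7
t: 1.75
ee_pos: [405.6, -111.9, 222.9]
orientation: [-1.564, 0.176, -0.177]
ft_force: [0.7, 0.7, -0.7]
width: 87.7
```

```bash
python3 -m jog '[[1,[17.7,3,-15.2],[0,-0.019,0]],[1,[17.7,3,-15.2],[0,-0.019,0]],[1,[17.7,3,-15.2],[0,-0.019,0]],[1,[17.7,3,-15.2],[0,-0.019,0]],[1,[17.7,3,-15.2],[0,-0.019,0]],[1,[17.7,3,-15.2],[0,-0.019,0]],[1,[17.7,3,-15.2],[0,-0.019,0]]]'
python3 - <<'E'
from h import *
snap('wrist','w1'); d=snap('top','t1'); print(ctrl.get_obs()['ee_pos'],ctrl.get_obs()['orientation'])
E
```

```text
t: 2.45
ee_pos: [544.0, -297.3, 191.7]
orientation: [-1.564, 0.164, -0.161]
ft_force: [-0.3, 0.4, 0.1]
width: 88.3
[ 543.69692797 -296.30290546  192.43661322] [-1.56402971  0.16233926 -0.16023341]
```

View pics/w1.png

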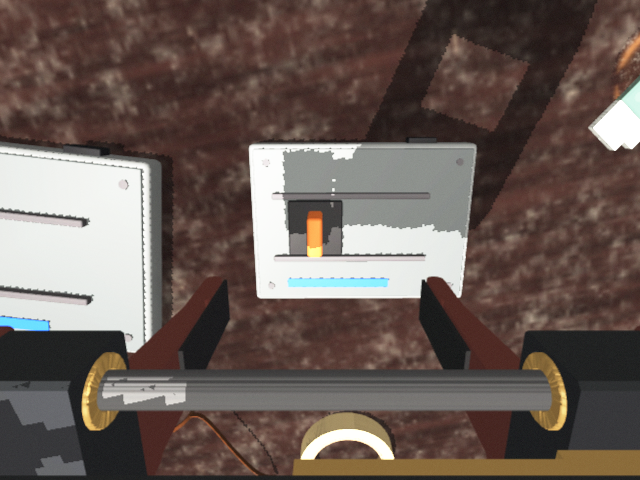

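```bash
python3 - <<'E'
from h import *
from scipy.spatial.transform import Rotation as R
d=load('w1');o=ctrl.get_obs()
M=R.from_rotvec(o['orientation']).as_matrix(); print(M.round(3)); print(d['pose'].round(2))
print('tcp px',proj(d,o['ee_pos']))
hsv=cv2.cvtColor(d['color'],cv2.COLOR_RGB2HSV);H,S,V=[hsv[...,i].astype(int) for i in range(3)]
m=(abs(H-15)<12)&(S>150)&(V>120); m[:190]=0;m[265:]=0;m[:,:290]=0;m[:,350:]=0
pts=np.argwhere(m)[:,::-1]; print('fin px',pts.min(0),pts.max(0),pts.mean(0))
zm=d['z_map']
W=[]
for u,v in pts:
    z=zm[v,u]; W.append((d['pose']@np.array([(u-d['cx'])/d['fx']*z,(v-d['cy'])/d['fy']*z,z,1]))[:3])
W=np.array(W); top=W[W[:,2]>62]; print(len(W),len(top),top.mean(0), W[:,2].max()); print(cv2.minAreaRect(top[:,:2].astype(np.float32)))
# lamp
m=((S<60)&(V>90)).astype(np.uint8); m[:,:245]=0;m[:,485:]=0;m[:130]=0;m[305:]=0
m=cv2.morphologyEx(m,cv2.MORPH_CLOSE,np.ones((15,15)))
c=max(cv2.findContours(m,0,2)[0],key=cv2.contourArea)[:,0]
Wc=np.array([ray(d,u,v,30)[:2] for u,v in c],np.float32); print('lamp',cv2.minAreaRect(Wc))
m=((abs(H-98)<12)&(S>100)&(V>150)); m[:,:280]=0;m[:,400:]=0;m[:270]=0;m[295:]=0
Wb=np.array([ray(d,u,v,30)[:2] for v,u in np.argwhere(m)],np.float32); print('stripe',cv2.minAreaRect(Wb))
E
```

```text
[[ 0.979 -0.001  0.204]
 [-0.204  0.001  0.979]
 [-0.001 -1.     0.001]]
[[ 2.0000e-01  9.4000e-01  2.7000e-01  4.6799e+02]
 [ 9.8000e-01 -2.0000e-01 -6.0000e-02 -2.8160e+02]
 [ 0.0000e+00  2.8000e-01 -9.6000e-01  3.5437e+02]
 [ 0.0000e+00  0.0000e+00  0.0000e+00  1.0000e+00]]
tcp px (np.float64(326.028446125333), np.float64(299.2763849253743))
fin px [307 211] [322 255] [314.44639719 229.46397188]
569 463 [ 545.17358842 -305.25672952   66.80870199] 354.36666926819873
((515.4014892578125, -298.3573303222656), (11.308001518249512, 99.92830657958984), 76.98588562011719)
lamp ((551.533447265625, -268.27886962890625), (191.64903259277344, 148.2794647216797), 78.18772888183594)
stripe ((605.319091796875, -296.140625), (88.39836883544922, 7.802660942077637), 78.1891860961914)
```

```bash
python3 - <<'E'
from h import *
d=load('w1')
hsv=cv2.cvtColor(d['color'],cv2.COLOR_RGB2HSV);H,S,V=[hsv[...,i].astype(int) for i in range(3)]
m=(abs(H-15)<18)&(S>110)&(V>120); m[:190]=0;m[265:]=0;m[:,:290]=0;m[:,350:]=0
zm=d['z_map'];W=[]
for v,u in np.argwhere(m):
    z=zm[v,u]
    if z>0: W.append((d['pose']@np.array([(u-d['cx'])/d['fx']*z,(v-d['cy'])/d['fy']*z,z,1]))[:3])
W=np.array(W); top=W[(W[:,2]>60)&(W[:,2]<72)]
print(len(W),len(top),np.median(top[:,2]),cv2.minAreaRect(top[:,:2].astype(np.float32)))
X=np.array([.979,-.204]);Y=np.array([.204,.979])
p=np.array([551.4,-306.4]);q=top[:,:2]-p
for a in (X,Y): print(np.percentile(q@a,[1,50,99]))
t=load('top0')
hsv=cv2.cvtColor(t['color'],cv2.COLOR_RGB2HSV);H,S,V=[hsv[...,i].astype(int) for i in range(3)]
m=(abs(H-13)<12)&(S>140)&(V>150);m[:210]=0;m[255:]=0;m[:,:360]=0;m[:,420:]=0
q=np.array([ray(t,u,v,66)[:2] for v,u in np.argwhere(m)])-p
print(len(q))
for a in (X,Y): print(np.percentile(q@a,[1,50,99]),(q@a).mean())
m=((abs(H-100)<12)&(S>80)&(V>150)); m[:195]=0;m[225:]=0;m[:,:350]=0;m[:,:350]=0;m[:,420:]=0
q=np.array([ray(t,u,v,30)[:2] for v,u in np.argwhere(m)])-p
for a in (X,Y): print('stripe',np.percentile(q@a,[1,50,99]))
E
```

```text
642 528 66.29874957077337 ((549.0067138671875, -306.1859436035156), (11.928215980529785, 31.345157623291016), 79.32242584228516)
[-17.70126521  -5.1352255   12.36474658]
[-5.87017941 -0.22412045  5.19001462]
69
[-15.76178669  -0.04028452  15.92384253] -0.0038110169454069385
[-5.38219467  1.02891546  6.84664608] 0.8550449100350602
stripe [48.84010505 52.38427708 55.9874095 ]
stripe [-22.62354773  20.49743835  62.79477516]
```

```bash
python3 -m jog '[[1,[0.8,5,-0.8],[0,0,0]],[1,[0.8,9.5,-0.8],[0,0,0]],[1,[0.8,10.5,-0.8],[0,0,0]],[1,[0.8,10.5,-0.8],[0,0,0]],[1,[0.8,10.5,-0.8],[0,0,0]]]'; cat > p.py <<'E'
from h import *
import sys
from scipy.spatial.transform import Rotation as R
o=ctrl.get_obs(); M=R.from_rotvec(o['orientation']).as_matrix()
print(o['t'],o['ee_pos'].round(1),'tz ang',np.degrees(np.arctan2(M[1,2],M[0,2])).round(2),'y',M[:,1].round(4),'w',o['width'].round(1),'f',o['ft_force'].round(1))
if len(sys.argv)>3: print('tool shift cm',(M.T@(np.array(list(map(float,sys.argv[1:4])))-o['ee_pos'])/10).round(2))
E
python3 p.py 550.5 -306 42
```

```text
t: 3.05
ee_pos: [551.7, -306.9, 89.7]
orientation: [-1.566, 0.16, -0.163]
ft_force: [-0.1, -0.7, -0.2]
width: 87.7Traceback (most recent call last):
  File "p.py", line 5, in <module>
    print(o['t'],o['ee_pos'].round(1),'tz ang',np.degrees(np.arctan2(M[1,2],M[0,2])).round(2),'y',M[:,1].round(4),'w',o['width'].round(1),'f',o['ft_force'].round(1))
                                                                                                                      ^^^^^^^^^^^^^^^^
AttributeError: 'float' object has no attribute 'round'
```

```bash
sed -i "s/o\['width'\].round(1)/round(o['width'],1)/" p.py; python3 p.py 550.5 -306 42; python3 -c "
from h import *
snap('wrist','w2')"
```

```text
3.05 [ 551.7 -306.9   89.7] tz ang 78.24 y [ 0.0018 -0.001  -1.    ] w 87.7 f [-0.1 -0.7 -0.2]
tool shift cm [-0.15  4.77  0.07]
```

View pics/w2.png

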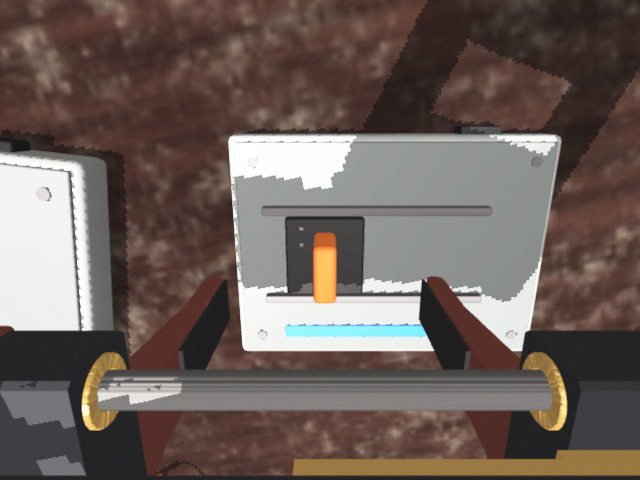

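```bash
python3 -m jog '[[1,[-0.1,3.5,0.05],[0,0,0]],[1,[-0.1,4.7,0.05],[0,0,0]],[0.6,[-0.1,4.7,0.05],[0,0,0]],[0,[-0.1,4.7,0.05],[0,0,0]],[0,[-0.1,4.7,0.05],[0,0,0]],[0,[-0.1,4.7,0.05],[0,0,0]],[0,[-0.1,4.7,0.05],[0,0,0]],[0,[-0.1,4.7,0.05],[0,0,0]]]'; python3 p.py
```

```text
t: 3.9
ee_pos: [550.2, -306.3, 41.1]
orientation: [-1.565, 0.161, -0.162]
ft_force: [0.9, -0.1, 0.3]
width: 43.8
3.9 [ 550.2 -306.3   41.1] tz ang 78.21 y [ 5.e-04 -3.e-04 -1.e+00] w 43.8 f [ 0.9 -0.1  0.3]
```

```bash
python3 -m jog '[[0,[0,0,0],[0,0,0]],[0,[0,0,0],[0,0,0]],[0,[0,0,0],[0,0,0]],[0,[0,0,0],[0,0,0]],[0,[0,0,0],[0,0,0]],[0,[0,0,0],[0,0,0]]]'; python3 p.py
```

```text
t: 4.5
ee_pos: [550.0, -306.2, 40.6]
orientation: [-1.565, 0.162, -0.161]
ft_force: [-0.7, -0.2, 0.0]
width: 11.7
4.5 [ 550.  -306.2   40.6] tz ang 78.21 y [-1.e-04  0.e+00 -1.e+00] w 11.7 f [-0.7 -0.2  0. ]
```

```bash
python3 -m jog '[[0,[0,0,1],[0,0,0]],[0,[0,0,2],[0,0,0]],[0,[0,0,3],[0,0,0]],[0,[0,0,4],[0,0,0]],[0,[0,0,5],[0,0,0]],[0,[0,0,5.6],[0,0,0]],[0,[0,0,5.9],[0,0,0]],[0,[0,0,5.9],[0,0,0]]]'; python3 -m jog '[[0,[0,0,0.1],[0,0,0]],[0,[0,0,0.2],[0,0,0]],[0,[0,0,0.2],[0,0,0]]]'; python3 p.py
```

```text
t: 5.3
ee_pos: [562.1, -247.8, 40.6]
orientation: [-1.564, 0.162, -0.161]
ft_force: [-0.0, 0.6, 0.1]
width: 11.6
t: 5.6
ee_pos: [562.1, -247.6, 40.6]
orientation: [-1.566, 0.162, -0.161]
ft_force: [-3.0, -7.3, -0.8]
width: 11.9
5.6 [ 562.1 -247.6   40.6] tz ang 78.21 y [-3.0e-04 -1.3e-03 -1.0e+00] w 11.9 f [-3.  -7.3 -0.8]
```

```bash
python3 -m jog '[[0,[0,0,0.15],[0,0,0]],[0,[0,0,0.15],[0,0,0]]]'; python3 p.py;  python3 -m jog '[[0.4,[0,0,0.15],[0,0,0]],[0.4,[0,0,0.1],[0,0,0]],[0.4,[0,0,0.0],[0,0,0]],[0.4,[0,-5,0.0],[0,0,0]],[0.6,[0,-10,0],[0,0,0]],[0.8,[0,-14,0.0],[0,0,0]],[1,[0,-14,0.0],[0,0,0]]]'; python3 p.py; python3 -c "
from h import *
snap('wrist','w3');snap('top','t3')"
```

```text
t: 5.8
ee_pos: [562.1, -247.5, 40.6]
orientation: [-1.568, 0.161, -0.161]
ft_force: [-4.2, -13.5, -3.8]
width: 11.8
5.8 [ 562.1 -247.5   40.6] tz ang 78.24 y [-5.0e-04 -3.1e-03 -1.0e+00] w 11.8 f [ -4.2 -13.5  -3.8]
t: 6.5
ee_pos: [566.4, -246.3, 187.1]
orientation: [-1.568, 0.153, -0.17]
ft_force: [0.5, 0.6, 0.2]
width: 55.4
6.5 [ 566.4 -246.3  187.1] tz ang 78.22 y [ 0.0101 -0.0042 -0.9999] w 55.4 f [0.5 0.6 0.2]
```

View pics/w3.png

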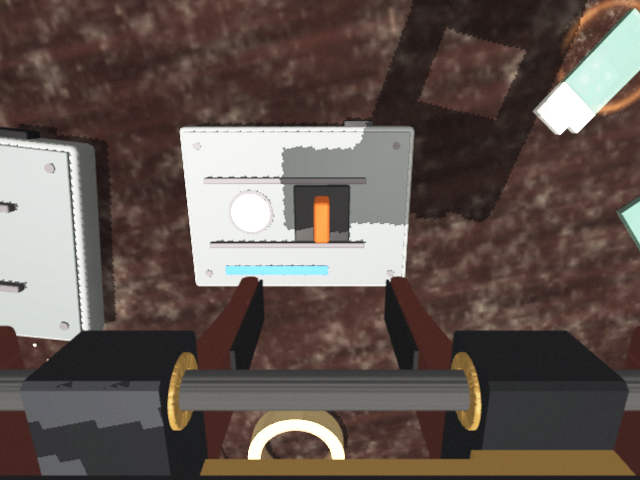

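View pics/t3.png

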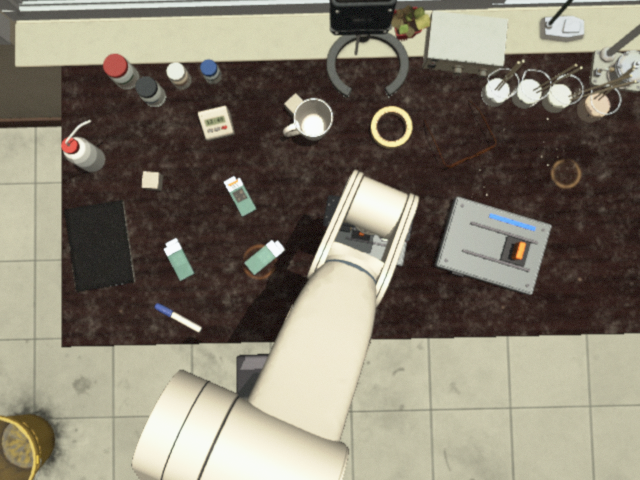

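```bash
python3 - <<'E'
from h import *
d=load('w3')
c=d['color'][185:240,225:280]; hsv=cv2.cvtColor(c,cv2.COLOR_RGB2HSV); g=cv2.cvtColor(c,cv2.COLOR_RGB2GRAY)
e=cv2.Canny(g,40,120); pts=np.argwhere(e)[:,::-1]+[225,185]
print(d['pose'][:3,3])
W=np.array([ray(d,u,v,31)[:2] for u,v in pts]); 
k=np.hypot(*(W-np.median(W,0)).T)<22; W=W[k]
for _ in range(4):
    A=np.c_[2*W,np.ones(len(W))]; s=np.linalg.lstsq(A,(W**2).sum(1),rcond=None)[0]; r=np.sqrt(s[2]+s[0]**2+s[1]**2)
    print(s[:2],r,len(W)); res=abs(np.hypot(*(W-s[:2]).T)-r); W=W[res<max(1.5,np.percentile(res,80))]
H,S,V=[cv2.cvtColor(d['color'],cv2.COLOR_RGB2HSV)[...,i].astype(int) for i in range(3)]
m=((abs(H-98)<12)&(S>80)&(V>150)); m[:,:215]=0;m[:,340:]=0;m[:260]=0;m[280:]=0
print('stripe',cv2.minAreaRect(np.array([ray(d,u,v,30)[:2] for v,u in np.argwhere(m)],np.float32)))
cv2.imwrite('pics/pc.png',cv2.resize(d['color'][110:300,170:430],None,fx=3,fy=3)[:,:,::-1])
E
```

```text
[ 488.476602   -229.74520061  348.78260326]
[ 549.72805466 -306.07661672] 18.014408134419078 299
[ 549.5024545  -305.80946018] 18.231986357789907 239
[ 549.27334686 -305.59845784] 18.3501335851361 203
[ 549.09045458 -305.52543285] 18.322290266002483 188
stripe ((605.4481811523438, -297.6788330078125), (89.62059020996094, 7.605386257171631), 78.31466674804688)
```

View pics/pc.png

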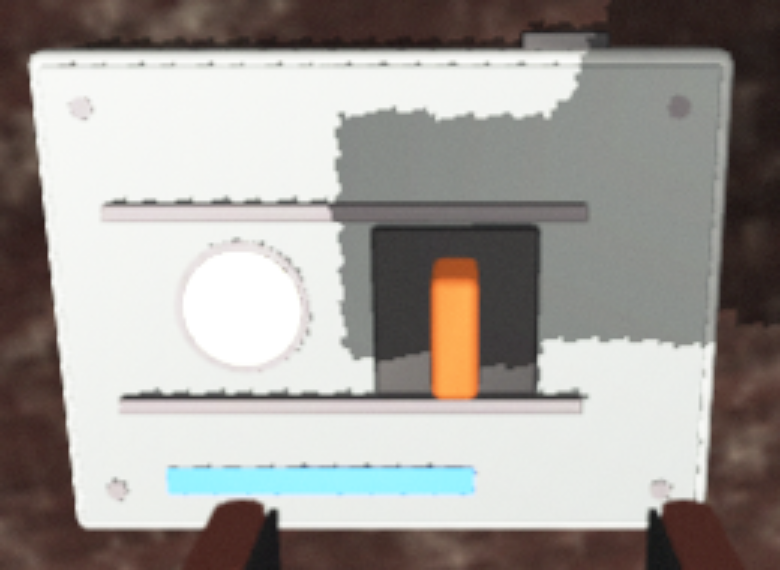

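```bash
python3 -m jog '[[1,[-2,0,27.7],[0,-0.655,0]],[1,[-2,0,27.7],[0,-0.655,0]],[1,[-2,0,27.7],[0,-0.655,0]],[1,[-2,0,27.7],[0,-0.655,0]],[1,[-2,0,27.7],[0,-0.655,0]],[1,[-2,0,27.7],[0,-0.655,0]],[1,[-2,0,27.7],[0,-0.655,0]],[1,[-2,0,27.7],[0,-0.655,0]]]'; python3 p.py; python3 -c "
from h import *
snap('wrist','w4')"
```

```text
t: 7.4
ee_pos: [598.7, 30.7, 178.9]
orientation: [-1.541, -0.351, 0.356]
ft_force: [-0.4, 0.1, 1.2]
width: 87.4
7.4 [598.7  30.7 178.9] tz ang 115.83 y [-3.1e-03 -3.0e-04 -1.0e+00] w 87.4 f [-0.4  0.1  1.2]
```

View pics/w4.png

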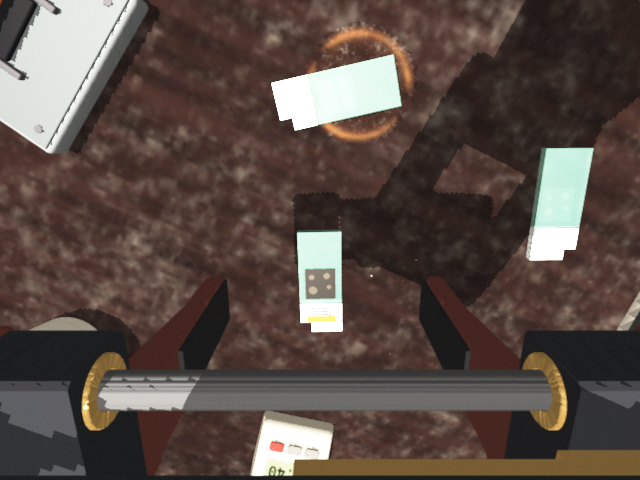

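```bash
python3 - <<'E'
from h import *
d=load('w4')
H,S,V=[cv2.cvtColor(d['color'],cv2.COLOR_RGB2HSV)[...,i].astype(int) for i in range(3)]
roi=np.zeros(H.shape,bool); roi[225:338,290:350]=1
g=(H>60)&(H<100)&(S>25)&(V>100)&roi; w=(S<40)&(V>200)&roi; y=(abs(H-22)<12)&(S>100)&(V>180)&roi
m=(g|w|y).astype(np.uint8); m=cv2.morphologyEx(m,cv2.MORPH_CLOSE,np.ones((17,17)))
n,l,st,c=cv2.connectedComponentsWithStats(m); i=1+st[1:,4].argmax(); mm=(l==i)
def rect(k,z): 
    W=np.array([ray(d,u,v,z)[:2] for v,u in np.argwhere(k)],np.float32); return cv2.minAreaRect(W)
print('all',rect(mm,8),st[i]); print('white',rect(w|y,8))
# specimen: dark greyish inside plate
hull=cv2.convexHull(np.argwhere(mm)[:,::-1].astype(np.int32)); f=np.zeros(m.shape,np.uint8); cv2.fillConvexPoly(f,hull,1); f=cv2.erode(f,np.ones((5,5)))
s=(f>0)&~g&~w&~y; n,l,st,c=cv2.connectedComponentsWithStats(s.astype(np.uint8)); i=1+st[1:,4].argmax()
s=cv2.morphologyEx((l==i).astype(np.uint8),cv2.MORPH_CLOSE,np.ones((9,9)))>0
for z in (4,8): print('spec',z,rect(s,z),c[i])
E
```

```text
all ((658.2199096679688, 56.01890182495117), (100.57852935791016, 40.558753967285156), 27.077648162841797) [ 297  231   46  101 3431]
white ((658.6083374023438, 56.336395263671875), (99.51338958740234, 40.392276763916016), 26.950641632080078)
spec 4 ((660.406494140625, 56.541748046875), (29.483970642089844, 27.382091522216797), 25.860801696777344) [319.75428571 283.29828571]
spec 8 ((658.8494262695312, 55.83601379394531), (29.134708404541016, 27.057714462280273), 25.860795974731445) [319.75428571 283.29828571]
```

```bash
python3 - <<'E'
from h import *
d=load('w4')
H,S,V=[cv2.cvtColor(d['color'],cv2.COLOR_RGB2HSV)[...,i].astype(int) for i in range(3)]
m=((H>60)&(H<100)&(S>25)&(V>100))|((S<40)&(V>200))|((abs(H-22)<12)&(S>100)&(V>180))
L=[];Rr=[]
for v in range(238,315):
    u=np.where(m[v,290:350])[0]+290
    L.append(ray(d,u.min()-.5,v,8)[:2]); Rr.append(ray(d,u.max()+.5,v,8)[:2])
for P in (L,Rr):
    q=cv2.fitLine(np.array(P,np.float32),cv2.DIST_HUBER,0,.01,.01).ravel(); a=np.degrees(np.arctan2(q[1],q[0])); print(a%180,q)
    n=np.array([-q[1],q[0]]); print(n@(np.array([658.5,56])-q[2:]))
E
X="629.1 41.0 3"; python3 p.py 629.1 41.0 60
```

```text
27.145893 [8.8984764e-01 4.5625782e-01 6.6101953e+02 3.4680447e+01]
20.120710012160544
26.60891 [8.9408457e-01 4.4789815e-01 6.3649725e+02 6.7460197e+01]
-20.10137521785782
7.45 [598.8  29.8 179.2] tz ang 115.75 y [-2.6e-03 -3.0e-04 -1.0e+00] w 87.7 f [-0.1 -0.4  0.2]
tool shift cm [ 3.24 11.91 -0.32]
```

```bash
python3 -m jog '[[1,[2,5,-0.3],[0,-0.02,0]],[1,[3.2,9.5,-0.3],[0,-0.02,0]],[1,[3.2,11.9,-0.3],[0,-0.02,0]],[1,[3.2,11.9,-0.3],[0,-0.02,0]],[1,[3.2,11.9,-0.3],[0,-0.02,0]]]'; python3 p.py 629.1 41.1 3; python3 -c "
from h import *
d=snap('wrist','w5')
for x in (50,-50):
  for y in (20,-20): print(proj(d,(658.5+x*.892-y*.452,56+x*.452+y*.892,8)))"; python3 p.py 629.1 41.1 3
```

```text
t: 7.95
ee_pos: [629.5, 40.1, 61.5]
orientation: [-1.539, -0.365, 0.368]
ft_force: [-0.5, 0.1, 0.1]
width: 88.2
7.95 [629.5  40.1  61.5] tz ang 116.79 y [-1.4e-03 -2.0e-04 -1.0e+00] w 88.2 f [-0.5  0.1  0.1]
tool shift cm [0.01 5.85 0.11]
(np.float64(355.9029082713416), np.float64(380.0620151439358))
(np.float64(294.6066380005255), np.float64(380.10757894679347))
(np.float64(359.79768565883626), np.float64(232.52134362962383))
(np.float64(290.82517254742373), np.float64(232.5700324485252))
8.0 [630.5  40.3  62.7] tz ang 116.8 y [ 0.0011 -0.     -1.    ] w 87.6 f [ 0.6 -0.5  0.6]
tool shift cm [-0.1   5.97  0.13]
```

View pics/w5.png

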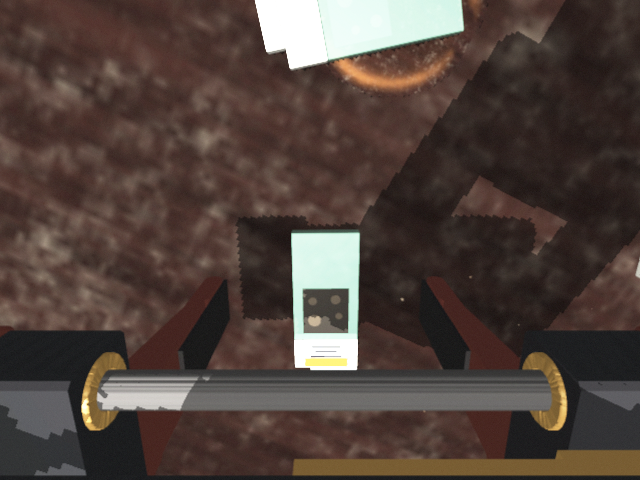

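```bash
python3 -m jog '[[0.8,[0,3,0.1],[0,0,0]],[0.8,[0,5,0.1],[0,0,0]],[0.8,[0,5.7,0.1],[0,0,0]],[0.8,[0,5.8,0.1],[0,0,0]],[0.8,[0,5.8,0.1],[0,0,0]]]'; python3 p.py 629.1 41.1 2.5
```

```text
t: 8.5
ee_pos: [630.6, 42.2, 5.2]
orientation: [-1.54, -0.369, 0.366]
ft_force: [0.7, -0.1, 0.3]
width: 70.2
8.5 [630.6  42.2   5.2] tz ang 116.87 y [ 2.2e-03  1.0e-04 -1.0e+00] w 70.2 f [ 0.7 -0.1  0.3]
tool shift cm [-0.18  0.27 -0.03]
```

```bash
python3 -m jog '[[0.8,[-0.1,0.3,0],[0,0,0]],[0.8,[-0.1,0.3,0],[0,0,0]]]'; python3 p.py; python3 -m jog '[[0.5,[0,0,0],[0,0,0]],[0.4,[0,0,0],[0,0,0]],[0.2,[0,0,0],[0,0,0]],[0,[0,0,0],[0,0,0]],[0,[0,0,0],[0,0,0]],[0,[0,0,0],[0,0,0]],[0,[0,0,0],[0,0,0]],[0,[0,0,0],[0,0,0]]]'; python3 p.py
```

```text
t: 8.7
ee_pos: [628.9, 41.8, 1.4]
orientation: [-1.539, -0.369, 0.367]
ft_force: [-0.7, 1.1, -0.8]
width: 70.5
8.7 [628.9  41.8   1.4] tz ang 116.88 y [ 9.e-04  0.e+00 -1.e+00] w 70.5 f [-0.7  1.1 -0.8]
t: 9.5
ee_pos: [628.6, 41.9, 0.7]
orientation: [-1.539, -0.368, 0.368]
ft_force: [-0.2, 0.1, 0.5]
width: 39.7
9.5 [628.6  41.9   0.7] tz ang 116.89 y [ 0. -0. -1.] w 39.7 f [-0.2  0.1  0.5]
```

```bash
python3 -m jog '[[0,[0,0,0],[0,0,0]],[0,[0,-0.5,0],[0,0,0]],[0,[0,-2,0],[0,0,0]],[0,[0,-4,0],[0,0,0]],[0,[0,-7,0],[0,0,0]],[0,[0,-10,0],[0,0,0]],[0,[0,-12,0],[0,0,0]],[0,[0,-12,0],[0,0,0]]]'; python3 p.py; python3 -c "
from h import *
snap('wrist','w6')"; python3 p.py
```

```text
t: 10.3
ee_pos: [630.9, 42.0, 124.9]
orientation: [-1.541, -0.373, 0.363]
ft_force: [0.1, -0.5, -0.7]
width: 39.9
10.3 [630.9  42.  124.9] tz ang 116.88 y [ 6.7e-03  3.0e-04 -1.0e+00] w 39.9 f [ 0.1 -0.5 -0.7]
10.35 [629.7  41.9 122.8] tz ang 116.89 y [ 3.8e-03  2.0e-04 -1.0e+00] w 39.9 f [ 0.   0.  -1.5]
```

View pics/w6.png

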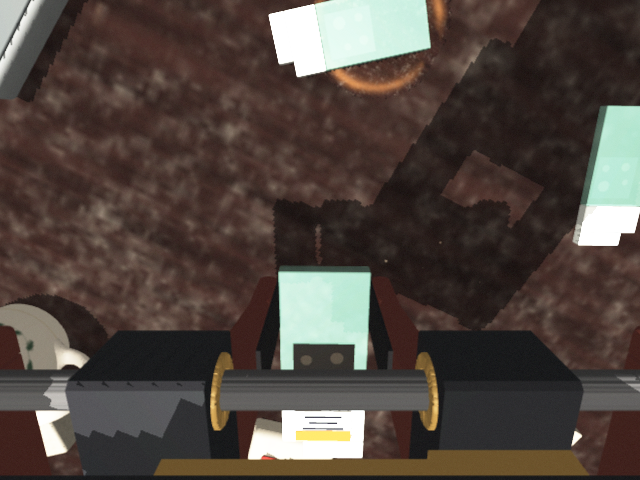

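```bash
python3 -m jog '[[0,[-1,0,-1],[0,0.05,0]],[0,[-3,0,-3],[0,0.12,0]],[0,[-6,0,-6],[0,0.22,0]],[0,[-9,0,-9],[0,0.33,0]],[0,[-12,0,-12],[0,0.44,0]],[0,[-15,0,-15],[0,0.55,0]],[0,[-17,0,-17],[0,0.63,0]],[0,[-18,0,-18],[0,0.675,0]]]'; python3 -m jog '[[0,[0,0,0],[0,0,0]],[0,[0,0,0],[0,0,0]]]';python3 p.py 518.2 -299.3 100
```

```text
t: 11.15
ee_pos: [547.0, -202.4, 119.1]
orientation: [-1.564, 0.17, -0.165]
ft_force: [0.4, 1.1, -1.6]
width: 39.5
t: 11.35
ee_pos: [549.1, -199.5, 120.0]
orientation: [-1.564, 0.162, -0.16]
ft_force: [-0.7, 0.4, -0.7]
width: 39.5
11.35 [ 549.1 -199.5  120. ] tz ang 78.24 y [-1.1e-03  7.0e-04 -1.0e+00] w 39.5 f [-0.7  0.4 -0.7]
tool shift cm [ -0.99   2.   -10.4 ]
```

```bash
python3 -m jog '[[0,[-0.1,0,-1],[0,0,0]],[0,[-0.3,0,-3],[0,0,0]],[0,[-0.6,0,-6],[0,0,0]],[0,[-0.8,0.5,-8.5],[0,0,0]],[0,[-1,1.5,-10],[0,0,0]],[0,[-1,2,-10.4],[0,0,0]],[0,[-1,2,-10.4],[0,0,0]],[0,[-1,2,-10.4],[0,0,0]]]'; python3 -m jog '[[0,[0,0,0],[0,0,0]],[0,[0,0,0],[0,0,0]],[0,[0,0,0],[0,0,0]]]';python3 p.py; python3 -c "
from h import *
snap('wrist','w7');snap('scene','s7')";python3 p.py  518.2 -299.3 52.5
```

```text
t: 12.15
ee_pos: [518.5, -298.8, 100.3]
orientation: [-1.564, 0.162, -0.16]
ft_force: [0.4, 0.6, -0.6]
width: 39.7
t: 12.45
ee_pos: [518.7, -299.5, 101.0]
orientation: [-1.565, 0.161, -0.161]
ft_force: [1.2, 0.0, -0.5]
width: 39.4
12.45 [ 518.7 -299.5  101. ] tz ang 78.25 y [ 4.e-04 -2.e-04 -1.e+00] w 39.4 f [ 1.2  0.  -0.5]
12.55 [ 518.6 -299.6  100.9] tz ang 78.23 y [ 3.e-04 -1.e-04 -1.e+00] w 39.7 f [-0.4 -0.2 -0.3]
tool shift cm [-0.04  4.84  0.02]
```

View pics/w7.png

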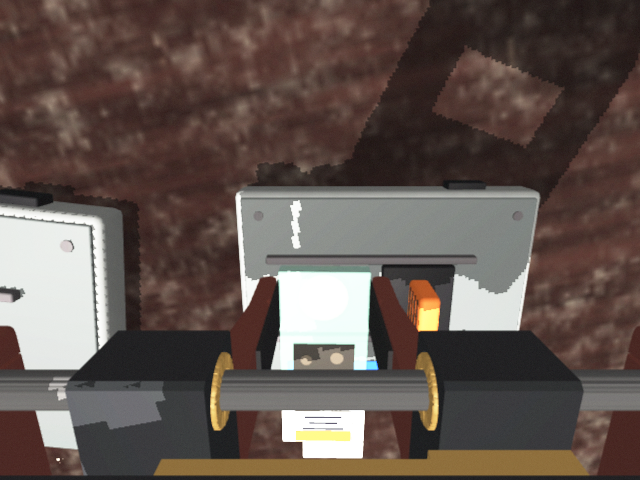

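View pics/s7.png

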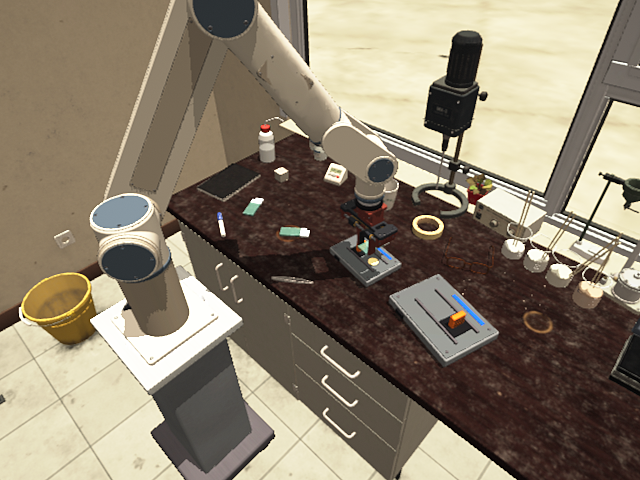

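```bash
python3 - <<'E'
from h import *
d=load('w7'); c=np.array([518.6,-299.6,100.9]); X=np.array([.979,-.204,0]);Y=np.array([.204,.979,0])
for zt in (5.5,7.5):
  for n,x,y in [('clear-',-50,-20),('clear+',-50,20),('fro+',50,20),('notchx',40,-20),('mid line 20 -',20,-20),('spec corner',-15,-14),('spec corner',-15,14)]:
    print(zt,n,np.round(proj(d,c+(33+x)*X+y*Y+[0,0,zt]),1))
P=d['pose'];V=[]
for (a,b) in [(285,275),(365,275),(285,300),(365,300),(283,325),(366,325),(295,425),(295,430),(350,425),(350,450),(325,415),(325,448)]:
    z=np.median(d['z_map'][b-1:b+2,a-1:a+2]); w=(P@np.array([(a-d['cx'])/d['fx']*z,(b-d['cy'])/d['fy']*z,z,1]))[:3]-c; print(a,b,(w@X).round(1),(w@Y).round(1),w[2].round(1))
cv2.imwrite('pics/w7c.png',cv2.resize(d['color'][255:465,225:425],None,fx=2.8,fy=2.8,interpolation=cv2.INTER_NEAREST)[:,:,::-1])
E
```

```text
5.5 clear- [277.5 269.1]
5.5 clear+ [369.7 269.2]
5.5 fro+ [362.9 453.8]
5.5 notchx [283.4 437.7]
5.5 mid line 20 - [282.2 404.2]
5.5 spec corner [293.  340.4]
5.5 spec corner [354.  340.5]
7.5 clear- [276.9 270.8]
7.5 clear+ [370.2 270.9]
7.5 fro+ [363.2 457.1]
7.5 notchx [283.  440.8]
7.5 mid line 20 - [281.8 407.1]
7.5 spec corner [292.7 342.8]
7.5 spec corner [354.3 342.9]
285 275 -15.1 -16.6 7.6
365 275 -15.1 17.8 7.5
285 300 -3.4 -16.9 7.7
365 300 -3.5 18.2 7.7
283 325 8.7 -18.1 8.0
366 325 8.6 19.0 8.0
295 425 62.8 -13.8 8.2
295 430 65.7 -13.8 8.3
350 425 62.9 12.9 8.0
350 450 78.4 13.2 7.7
325 415 56.9 0.8 8.3
325 448 77.1 0.8 7.7
```

View pics/w7c.png

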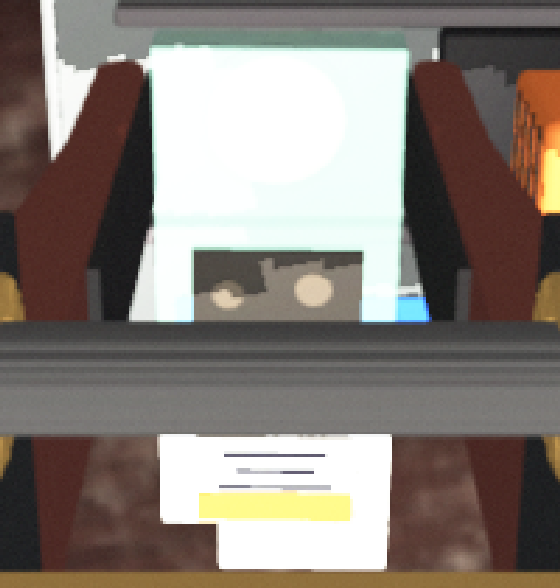

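```bash
python3 -m jog '[[0,[-0.05,1,0],[0,0,0]],[0,[-0.1,2.2,0],[0,0,0]],[0,[-0.1,3.4,0],[0,0,0]],[0,[-0.1,4.4,0],[0,0,0]],[0,[-0.1,4.8,0],[0,0,0]],[0,[-0.1,4.9,0],[0,0,0]],[0,[-0.1,4.9,0],[0,0,0]],[0,[-0.1,4.9,0],[0,0,0]]]'; python3 -m jog '[[0,[0,0,0],[0,0,0]],[0,[0,0,0],[0,0,0]],[0,[0,0,0],[0,0,0]],[0,[0,0,0],[0,0,0]]]';python3 p.py  517.6 -299.6 52; python3 -c "
from h import *
snap('wrist','w8');snap('scene','s8');snap('top','t8')
d=load('s8');cv2.imwrite('pics/s8c.png',cv2.resize(d['color'][180:300,300:440],None,fx=5,fy=5,interpolation=cv2.INTER_CUBIC)[:,:,::-1])
";python3 p.py  517.6 -299.6 52
```

```text
t: 13.35
ee_pos: [517.7, -299.8, 52.1]
orientation: [-1.565, 0.161, -0.162]
ft_force: [-0.6, -0.1, -0.7]
width: 39.4
t: 13.75
ee_pos: [517.5, -299.7, 51.9]
orientation: [-1.565, 0.161, -0.162]
ft_force: [0.7, 0.3, -0.6]
width: 39.8
13.75 [ 517.5 -299.7   51.9] tz ang 78.21 y [ 2.e-04 -2.e-04 -1.e+00] w 39.8 f [ 0.7  0.3 -0.6]
tool shift cm [ 0.01 -0.01  0.01]
13.9 [ 517.4 -299.6   51.7] tz ang 78.21 y [ 1.e-04 -0.e+00 -1.e+00] w 39.6 f [ 0.3  0.2 -0.8]
tool shift cm [ 0.02 -0.03  0.01]
```

View pics/w8.png

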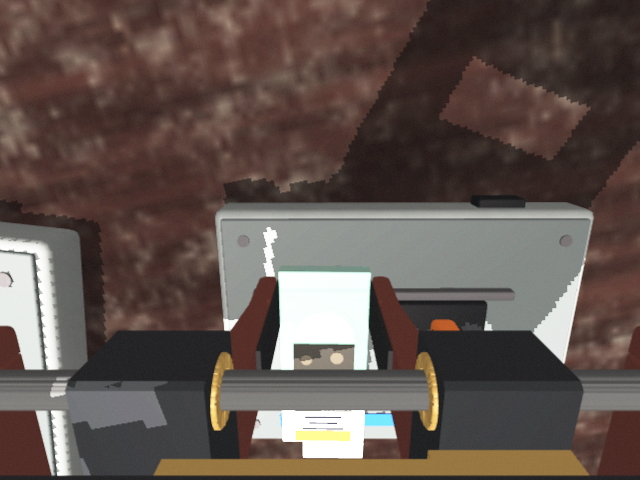

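View pics/s8c.png

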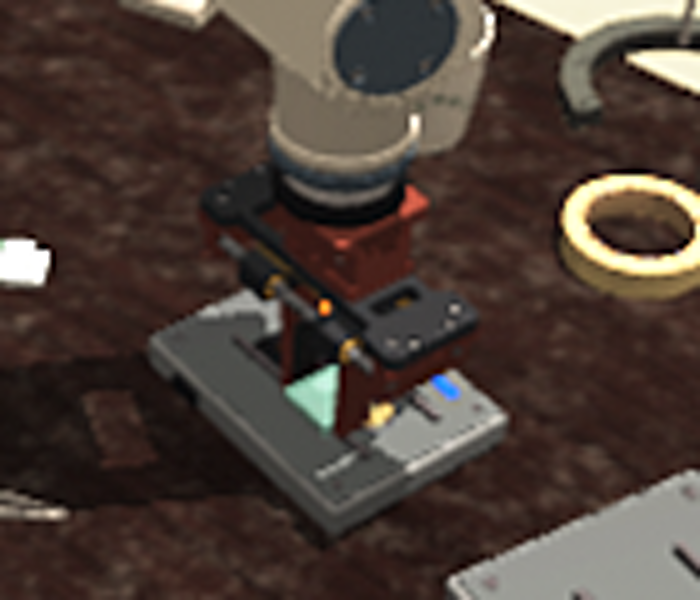

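View pics/t8.png

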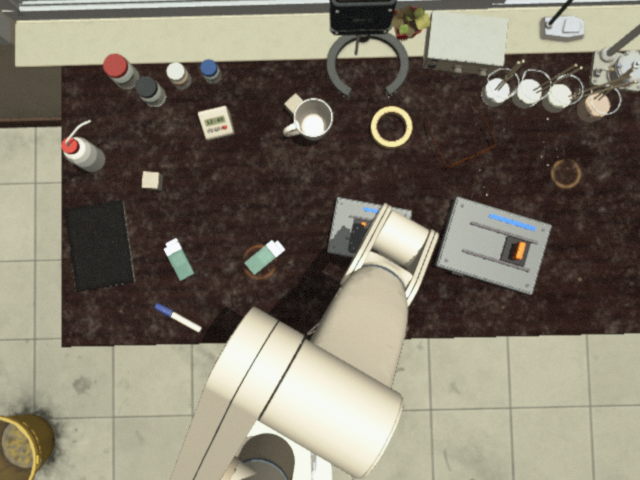

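```bash
python3 - <<'E'
from h import *
d=load('w8'); p=np.array([550.5,-306.,0]); X=np.array([.979,-.2045,0]);Y=np.array([.2045,.979,0])
for n,x,y,z in [('port near',-16,0,31),('bezel',-18,0,31),('lamp corner -',-70,-55,30),('lamp corner +',-70,135,30),('rail start',-27,100,36)]: print(n,np.round(proj(d,p+x*X+y*Y+[0,0,z]),1))
cv2.imwrite('pics/w8c.png',cv2.resize(d['color'][255:465,205:405],None,fx=2.8,fy=2.8,interpolation=cv2.INTER_NEAREST)[:,:,::-1])
cv2.imwrite('pics/w8d.png',cv2.resize(d['color'][190:330,205:605],None,fx=2,fy=2,interpolation=cv2.INTER_NEAREST)[:,:,::-1])
E
```

```text
port near [325.  312.9]
bezel [325.  309.5]
lamp corner - [212.3 211.7]
lamp corner + [602.3 212.1]
rail start [523.6 298.1]
```

View pics/w8c.png

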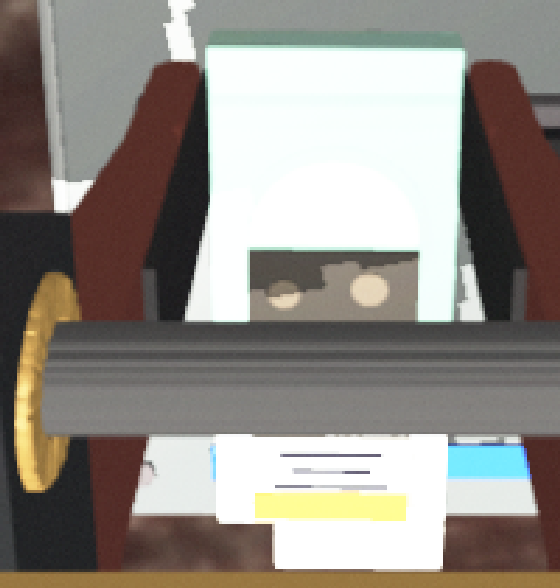

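View pics/w8d.png

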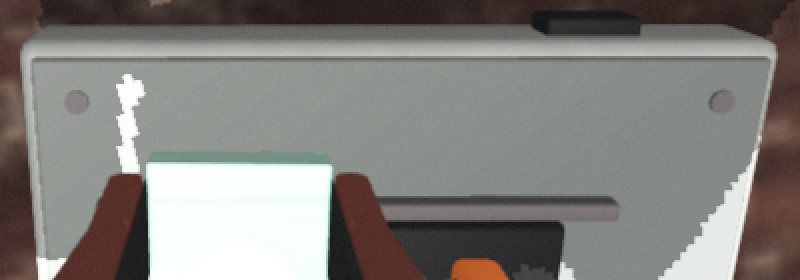

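```bash
python3 p.py; python3 -c "
from workcell import ctrl
print(ctrl.get_obs()['qvel'].round(4)); print(ctrl.close_job())"
```

```text
13.9 [ 517.4 -299.6   51.7] tz ang 78.21 y [ 1.e-04 -0.e+00 -1.e+00] w 39.6 f [ 0.3  0.2 -0.8]
[ 0.0006  0.0024  0.0002 -0.0003 -0.0011 -0.0024]
the job is handed in; nothing more can be done
None
```

The job is done and was handed in at 13.9 s.

- **Cap:** I gripped the orange fin of the smaller lamp and slid it about 60 mm until the stop pushed back with about 14 N. The wrist camera then showed the port free.
- **Plate:** I picked up the label-up plate (orange band, notch on the right) by its clear end, about 33 mm from its centre. It is now held with its underside about 20 mm above the port. The label is up and the frosted end points to the blue stripe.

**Last checks**
- **Square:** the gripper's yaw is 78.21° against 78.2° measured for the lamp.
- **Level:** depth readings taken 5 cm higher, before the last lowering, put the plate's top 7.5 to 8.3 mm above the fingertips everywhere.
- **Centred:** the port seen through the glass lies within 0.5 px of its expected spot. I estimate the specimen is centred to within 1–2 mm.
- **Still and free:** joint speeds were near zero, the wrist force was under 1 N, and the grip width was 39.6 mm.
- **Other items:** the other two plates, the marker and the cube look unmoved in the last overhead picture. The arm hid the tweezers there, but they looked unmoved in a slightly earlier picture from the scene camera.

**Disagreement:** the overhead and wrist cameras differed by about 2 mm on the port's position, so I used a value in between. The final wrist picture agreed with it.

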